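# Load the battery box and set it to charge

## Robot

A 6-joint arm with a two-finger parallel gripper is mounted at the origin on the work surface. World frame = base frame: x ahead of the robot, y to its left, z up, the work surface at z = 0. Lengths are in m, angles in rad, forces in N, time in s.
With the tool pointing down it reaches from about 0.35 to 0.775 m from the base axis. Payload 5.5 kg.
Tool frame: the origin (TCP) lies at the very end of the fingers, on their centre line; the grasp point (between the pads) lies 19 mm behind it; z points along the fingers, y is the line along which they close (so a half turn about z gives the same grasp; the last joint's range is limited). The gripper opens to 85 mm and grips with 20 to 120 N. Pads are 22 mm wide; open, the fingers measure 114 mm over their backs; the gripper's body (76 mm by 85 mm) begins 54 mm behind the grasp point. The pads swing forward as they close: fully open they stand 13 mm farther back than shut.
Start: joints at [0.967, 0.313, 0.046, 1.304, 0, 1.431], TCP at [0.257, 0.514, 0.231] pointing down, gripper open.
Joint ranges: [-2.76, 2.76], [-0.86, 1.69], [-1.03, 1.26], [-2.2, 2.34], [-1.47, 1.5], [-3.14, 3.14]. Speed limits (rad/s): [2.57, 2.57, 3.14, 3.14, 3.14, 3.14].

## Interface

Orientations are given as a unit quaternion [w, x, y, z].
In Python, from workcell import get_state, read_camera, calibration, hand_in gives the robot as it stands.
- The arm moves only by the tool drive_tool, never from a script. Its argument "deltas" is a list that holds one entry, the list of rows, each a list of 7 numbers: the closure in counts, from 0 (fully open) to 255 (shut), then the shift along the tool's x, y, z in m, then the turn, a rotation vector about the tool's x, y, z in degrees. A call has 1 to 12 rows; each row is the pose to reach, as a shift and turn from the pose commanded when the call began, along the tool's axes at that moment; what a row does not reach only later rows make up. A row lasts 1/8 s, in which the tool goes at most 62.5 mm and 10.7 degrees, less where a joint would pass 70% of its speed; a pose out of reach is approached as far as the arm can. A call with a gripper value outside its range is refused whole. The fingers move at their own pace and stop on an object; "newtons" is the grip in N (left out, the last holds). Time passes only in rows, so rows that repeat a pose let the fingers close. It gives the time, the measured TCP pose, the force, the opening and the grip force at its end, in the units of the state.
- get_state(): the state, without advancing time (a new reading comes with each control period).
- read_camera(name): name is "scene" or "side" or "wrist"; returns (picture, depth): 384x512x3 uint8, red, green, blue; 384x512 float32, m along the optical axis (not along the pixel's ray), 0 where there is no reading.
- calibration(name): a dict with "mtx" (3x3 intrinsics, pixels), "world_from_camera" (4x4, takes a point from camera to world coordinates). Camera axes: x right, y up, looking along -z (the intrinsics and any distortion apply to the point x, -y, -z); pixel columns grow to the right and rows downward; lengths in m; the calibration is good to about 2 mm. A picture is of the moment at which its call begins: read the wrist's pose just before it. calibration takes no time and is no camera call; for the wrist camera it gives the pose at the moment of the call.
- hand_in(): hands the job in; it is judged then, once.
The state is a dict: "clock": time; "joint_pos": joint angles; "qvel": joint speeds; "tau": joint torques, N m; "tcp_pos": TCP position; "orientation": TCP orientation; "wrist_force": force on the tool from outside, world axes, zero at the start; "ft_torque": the same for the moment, N m; "finger_gap": finger opening in m; "grip_force": force on a finger pad.
Only numpy, scipy, OpenCV 4.12 (cv2) and the standard library are available. Lean on these libraries where they do the work, as an engineer would, in place of code of your own. Each camera call takes 0.05 s, during which the arm holds its last target. There are 200 camera calls.

## Task

Switch the battery box off by pulling its isolator lever fully over to the stop on the robot's side, then lift the cover off its two pins and lay it flat on the rubber mat, handle up. Stand every battery module that lies on the bench upright and flat on the floor of the box, each in a bay of its own (any bay), then seat the cover fully home on both pins and only then set the lever straight up, at the green charge mark. The lever stays off as long as the cover is off its pins; leave the other things on the bench where they are.

Things in the scene. Friction and masses are not known exactly. Their poses are not given: they have to be found in the camera images.
- housing: battery box, fixed grey tray, 58 (x) by 220 mm (y), floor 6 mm thick: four bays along y, each 50 (x) by 42 mm (y). Heights over the table: long walls 18 mm, outer faces x = +-29; white dividers 16 mm; end blocks (|y| 90 to 110) 56 mm, each with a steel pin at y = -100 / +100 mm, 8 mm thick, 18 mm tall, top 8 mm tapered. Origin: centre of underside, on the table; z up
- bay1 (a point): centre of the floor of the bay at housing y = -69 mm, 6 mm above the table
- bay2 (a point): the same, bay at y = -23 mm
- bay3 (a point): the same, bay at y = +23 mm
- bay4 (a point): the same, bay at y = +69 mm
- seat (a point): point midway between the two pins at the height of the end blocks' tops (56 mm above the table): the cover's origin is here when it is seated
- cover: loose dark cover plate, 64 (x) by 224 (y) by 5 mm, 0.22 kg, square 12 mm holes at y = -100 and +100 mm. Handle in its middle: orange bar 14 mm wide (x), 80 mm long (y), 26 to 40 mm above the underside, on posts at y = -34 and +34: pinch the bar between the posts. Starts seated on the pins. Origin: centre of underside; z up; a half turn makes no difference
- mat: black rubber mat, fixed flat on the table, 250 mm (its x) by 120 mm (its y), 4 mm thick, to the left or right of the box: the place for the cover while it is off. Origin: centre of its underside
- isolator: base of the isolator switch, fixed: yellow block 90 (x) by 50 (y) by 50 mm tall, on the other side of the box from the mat. Origin: centre of underside; x points away from the robot. Coloured marks beside the hinge: red off, green charge (upright), white on
- lever (a joint): angle of the isolator lever in its base's x-z plane: 0 = off, at the stop, leaning 0.8 rad toward the robot (-x); 0.8 = straight up, charge; 1.6 = on, at the stop, leaning 0.8 rad away (+x). Starts near on. It moves freely but with friction (0.1 N m), and stays where it is left
- lever_tip (a point): centre of the lever's red knob, a cylinder 26 mm thick and 28 mm long along the base's y, 85 mm from the hinge
- lever_hinge (a point): point on the lever's hinge axis (which runs along the base's y), 55 mm above the base's underside
- module1: battery module: black block with orange band and two round terminals on top, 44 (x) by 36 (y) by 40 mm (z), 0.17 to 0.34 kg; may be absent. Starts upright on the table before the box. Origin: centre of underside; z up, at the terminals; a half turn makes no difference. In a bay its x lies along the box's x; grip the 44 mm way, so the fingers stay outside the low long walls
- module2: battery module: black block with orange band and two round terminals on top, 44 (x) by 36 (y) by 40 mm (z), 0.17 to 0.34 kg; may be absent. Starts upright on the table before the box. Origin: centre of underside; z up, at the terminals; a half turn makes no difference. In a bay its x lies along the box's x; grip the 44 mm way, so the fingers stay outside the low long walls
- module3: battery module: black block with orange band and two round terminals on top, 44 (x) by 36 (y) by 40 mm (z), 0.17 to 0.34 kg; may be absent. Starts upright on the table before the box. Origin: centre of underside; z up, at the terminals; a half turn makes no difference. In a bay its x lies along the box's x; grip the 44 mm way, so the fingers stay outside the low long walls
- module4: battery module: black block with orange band and two round terminals on top, 44 (x) by 36 (y) by 40 mm (z), 0.17 to 0.34 kg; may be absent. Starts upright on the table before the box. Origin: centre of underside; z up, at the terminals; a half turn makes no difference. In a bay its x lies along the box's x; grip the 44 mm way, so the fingers stay outside the low long walls
- screwdriver: bystander: loose screwdriver with orange handle, 200 mm. Origin: midway along, underside
- multimeter: bystander: loose yellow multimeter, 76 x 150 x 41 mm. Origin: centre of underside
- memory_board: bystander: loose green computer memory board lying flat, 133 (x) by 30 (y) by 5 mm. Origin: centre of underside
- tape: bystander: loose blue roll of tape, 90 mm across, 19 mm high. Origin: centre of underside
- fan: bystander: loose black computer fan, 80 x 80 x 25 mm. Origin: centre of underside
- wrench: bystander: loose steel wrench, 170 mm. Origin: midway along, underside
Mind the look-alikes: they are no part of the job. What is shaped like the module2 but pink or red is not meant.

How it is judged:
By the outcome, as a careful person would: the job done as asked, in the order asked, and still so for the second after the job is handed in, with the robot touching nothing.
Of module1, module2, module3, module4 only 2 to 4 are there at a start; the rules pass over those that are not, and their reading is None.
At some moment in a run one of module1, module2, module3, module4 may be knocked a few centimetres aside while the robot is not near it.
Once in a run the grip may slacken for a moment while it holds something.
It also fails if it takes over 210 s, if anything falls off the work surface, if the arm or the gripper's body presses on something with over 40 N, if the wrist force passes 120 N, or if a joint passes its speed limit or range.

## Working session

There is one attempt and no reset: what is moved stays moved. The work goes in short steps, Python scripts to look and compute and a tool call to move; the robot and the scene stay as the last step left them, time stands still between calls to the robot, and variables do not carry over. Pictures are saved under pics/ and viewed, at most 14 in all, crops included, and the job is handed in when it is done.

Besides the shell and the picture viewer there is one more tool, called after "Emit:" by a JSON object that holds its "fn" and its "kwargs". drive_tool: Moves the arm, as the interface text tells. Its arguments: {"type":"object","properties":{"deltas":{"type":"array","items":{"type":"array","items":{"type":"array","items":{"type":"number"}}}},"newtons":{"type":"number"}},"required":["deltas"]}

```bash
ls; mkdir -p pics
cat > h.py <<'E'
import numpy as np, cv2
from workcell import get_state, read_camera, calibration, hand_in
from scipy.spatial.transform import Rotation as R
def grab(name,fn=None):
    c=calibration(name); p,d=read_camera(name)
    if fn: cv2.imwrite('pics/'+fn,p[:,:,::-1])
    return p,d,c
def cloud(d,c):
    v,u=np.mgrid[:384,:512]
    K=c['mtx'];x=(u-K[0,2])/K[0,0]*d;y=(v-K[1,2])/K[1,1]*d
    P=np.stack([x,-y,-d,np.ones_like(d)],-1)@np.array(c['world_from_camera']).T
    P=P[...,:3]; P[d==0]=np.nan
    return P
def tr():
    s=get_state();q=s['orientation'];return np.array(s['tcp_pos']),R.from_quat([q[1],q[2],q[3],q[0]]),s
E
python3 - <<'E'
from h import *
for n in ['scene','side']:
    p,d,c=grab(n)
    np.savez(f'{n}0.npz',p=p,d=d,P=cloud(d,c))
    cv2.imwrite(f'pics/{n}0.png',cv2.resize(p[:,:,::-1],(800,600),interpolation=cv2.INTER_CUBIC))
    print(n,c)
print(get_state())
E
```

```text
pics
scene {'mtx': array([[349.33574565,   0.        , 256.90950291],
       [  0.        , 349.33574565, 192.98066889],
       [  0.        ,   0.        ,   1.        ]]), 'world_from_camera': array([[ 0.64026152, -0.38086138,  0.66709054,  1.09203742],
       [ 0.76792606,  0.33864725, -0.54369809, -0.47703777],
       [-0.01883477,  0.86038517,  0.50929618,  0.55322034],
       [ 0.        ,  0.        ,  0.        ,  1.        ]])}
side {'mtx': array([[407.81610806,   0.        , 253.25846514],
       [  0.        , 407.81610806, 193.17608398],
       [  0.        ,   0.        ,   1.        ]]), 'world_from_camera': array([[ 0.97109355,  0.14793064, -0.18733352,  0.31883507],
       [-0.23866023,  0.61591033, -0.75079675, -0.7583375 ],
       [ 0.00431481,  0.77380294,  0.63341171,  0.7410775 ],
       [ 0.        ,  0.        ,  0.        ,  1.        ]])}
{'clock': 0.1, 'joint_pos': array([9.67416240e-01, 3.13986014e-01, 4.51311554e-02, 1.30360059e+00,
       1.01676604e-05, 1.43122551e+00]), 'qvel': array([ 0.0013778 , -0.00149104,  0.00189295,  0.00025876,  0.00043221,
        0.00029105]), 'tau': array([ 1.79388564e-03, -4.81726849e+01,  2.99242920e+01,  1.27996341e-02,
       -1.72353307e-04,  6.41851841e-06]), 'tcp_pos': array([0.25697191, 0.51389601, 0.23047927]), 'orientation': array([-3.05859852e-04,  2.29831513e-01,  9.73230079e-01, -7.71133308e-04]), 'wrist_force': array([ 0.16960375, -0.08868909,  0.51599001]), 'ft_torque': array([-0.00063196, -0.01213816,  0.02583383]), 'grip_force': 0.0, 'finger_gap': 0.08539098991030332}
```

View pics/scene0.png

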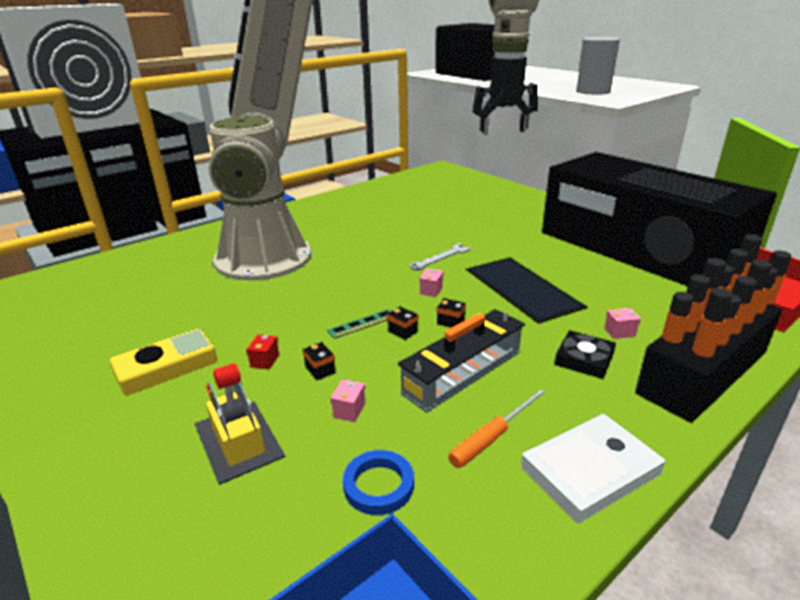

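View pics/side0.png

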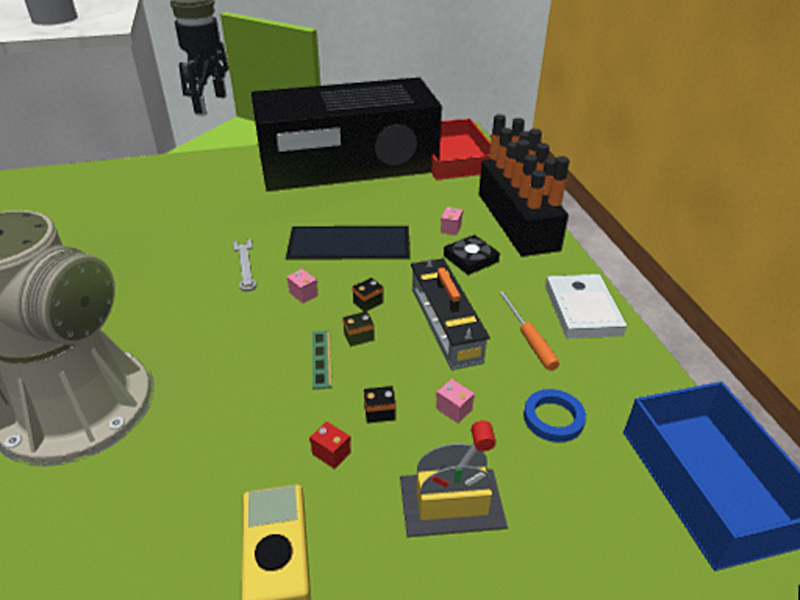

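The side picture shows the following, by pixel:
- **Black/orange modules:** three, at (368,293), (358,328) and (380,403).
- **Decoys:** pink blocks at (302,285), (455,400) and (452,220), and a red one at (330,444).
- **Cover and handle:** (448,300).
- **Mat:** (348,242).
- **Lever knob:** (484,434), leaning away, so it's on.

I choose the three black ones with the orange band.

```bash
cat >> h.py <<'E'
def rect(xy):
    (c,(w,h),a)=cv2.minAreaRect((xy*1000).astype(np.float32))
    if w<h: w,h,a=h,w,a+90
    return np.round([c[0],c[1],w,h,(a+90)%180-90],1)   # a: direction of long side, deg
E
python3 - <<'E'
from h import *
D={n:np.load(n+'0.npz') for n in ['scene','side']}
seeds={'scene':[(450,312),(402,320),(319,360)],'side':[(368,293),(358,328),(380,403)]}
for n,Z in D.items():
    P=Z['P'];p=Z['p'].astype(int); A=P.reshape(-1,3);C=p.reshape(-1,3)
    for u,v in seeds[n]:
        s=P[int(v/1.5625)-3,int(u/1.5625)]
        m=(np.hypot(A[:,0]-s[0],A[:,1]-s[1])<.05)&(A[:,2]>.035)&(A[:,2]<.05)
        print(n,'mod',np.round(s,3),m.sum(),rect(A[m][:,:2]),np.median(A[m][:,2]))
    m=(A[:,0]>.4)&(A[:,0]<.85)&(abs(A[:,1])<.3)&(A[:,2]>.053)&(A[:,2]<.068)&(C.max(1)<90)
    mm=np.zeros(m.shape,np.uint8);mm[m]=1
    k,l,st,ce=cv2.connectedComponentsWithStats(mm.reshape(384,512))
    for i in range(1,k):
        if st[i,4]>150: 
            q=A[l.ravel()==i];print(n,'coverish',st[i,4],rect(q[:,:2]),np.median(q[:,2]))
    m=(A[:,0]>.2)&(A[:,2]>.088)&(A[:,2]<.12)&(C[:,0]>150)&(C[:,2]<80)&(C[:,1]>60)&(abs(A[:,1])<.3)
    if m.sum()>5: print(n,'handle',m.sum(),rect(A[m][:,:2]),np.median(A[m][:,2]))
    m=(A[:,0]>.2)&(A[:,0]<.9)&(A[:,1]<-.05)&(A[:,2]>.07)&(A[:,2]<.2)&(C[:,0]>120)&(C[:,1]<60)
    print(n,'knob',m.sum(),A[m].mean(0),A[m].min(0),A[m].max(0))
    m=(A[:,0]>.2)&(A[:,0]<.9)&(A[:,1]<-.05)&(A[:,2]>.044)&(A[:,2]<.056)&(C[:,0]>120)&(C[:,1]>90)&(C[:,2]<90)
    print(n,'yellow',m.sum(),rect(A[m][:,:2]))
    m=(A[:,0]>.3)&(A[:,0]<.8)&(A[:,1]>.05)&(A[:,1]<.45)&(abs(A[:,2])<.012)&(C.max(1)<60)
    mm=m.reshape(384,512).astype(np.uint8)
    k,l,st,ce=cv2.connectedComponentsWithStats(mm)
    for i in range(1,k):
        if st[i,4]>300: q=A[l.ravel()==i];print(n,'mat',st[i,4],rect(q[:,:2]))
E
```

```text
scene mod [0.493 0.124 0.042] 136 [487.3 130.2  43.7  39.6  20.7] 0.041845465395271175
scene mod [0.458 0.04  0.043] 150 [452.8  43.2  46.3  37.6   8.6] 0.04215475453135975
scene mod [ 0.463 -0.136  0.043] 187 [ 450.9 -131.7   44.6   36.4   -5.5] 0.04204422623948101
scene coverish 1061 [609.2  40.7 224.4  62.8 -88. ] 0.06302009829648825
scene handle 142 [608.3  41.6  80.8  14.9 -87.6] 0.0973181483910362
scene knob 151 [ 0.54545031 -0.31000491  0.1421305 ] [ 0.4808804  -0.32286631  0.0841493 ] [ 0.55321656 -0.29663583  0.15015421]
scene yellow 404 [ 411.2 -237.9  335.4  219.7    5.9]
scene mat 1338 [492.7 330.1 245.2 117.7 -13.3]
side mod [0.486 0.124 0.04 ] 141 [488.  128.8  45.7  40.4  24.5] 0.03844556253213838
side mod [nan nan nan] 0 [0. 0. 0. 0. 0.] nan
side mod [ 0.451 -0.134  0.037] 243 [ 450.6 -132.3   44.3   39.4   -5.5] 0.03890385052148693
side coverish 989 [607.9  40.1 227.5  65.3 -88. ] 0.05968856031745895
side handle 94 [608.   38.6  76.5  13.6 -87.3] 0.0946155230036797
side knob 155 [ 0.53245885 -0.31010711  0.13842765] [ 0.47430624 -0.32283535  0.07071609] [ 0.55014321 -0.29480438  0.14921508]
side yellow 225 [ 508.7 -309.    90.2   43.7   -8.6]
side mat 1559 [488.2 331.1 247.6 124.8 -13.7]
  return _methods._mean(a, axis=axis, dtype=dtype,
  ret = ret.dtype.type(ret / rcount)
```

```bash
cat >> h.py <<'E'
from scipy.optimize import least_squares
ISO=np.array([.509,-.309]); ISOY=np.radians(-8.6)
def lever(Ps):
    """Ps: list of (picture, cloud, dz). angle of lever from red knob points"""
    B=[]
    for p,P,dz in Ps:
        A=P.reshape(-1,3)+[0,0,dz];C=p.reshape(-1,3).astype(int)
        m=(np.hypot(A[:,0]-ISO[0],A[:,1]-ISO[1])<.12)&(A[:,2]>.09)&(C[:,0]>110)&(C[:,1]<60)&(C[:,2]<60)
        d=A[m][:,:2]-ISO; u=d@[np.cos(ISOY),np.sin(ISOY)];v=d@[-np.sin(ISOY),np.cos(ISOY)]
        B.append(np.c_[u,v,A[m][:,2]])
    B=np.vstack(B); B=B[B[:,2]>.1]
    f=lambda q:np.hypot(B[:,0]-q[1]-.085*np.sin(q[0]-.8),B[:,2]-.055-.085*np.cos(q[0]-.8))-.013
    r=least_squares(f,[1.2,0],loss='soft_l1',f_scale=.002)
    r0=least_squares(lambda q:f([q[0],0]),[1.2],loss='soft_l1',f_scale=.002)
    print('lever',r.x,'hinge0:',r0.x,len(B),'v range',np.percentile(B[:,1],[2,98]))
def goal(x,y,z,yaw=None):
    """delta of tool down to a world position, tool-y yaw (deg)"""
    t,r,s=tr(); d=r.inv().apply(np.array([x,y,z])-t)*1000
    out=[np.round(d,1)]
    ty=r.apply([0,1,0]); cur=np.degrees(np.arctan2(ty[1],ty[0]))
    if yaw is not None:
        T=R.from_matrix(np.array([[-np.sin(np.radians(yaw)),np.cos(np.radians(yaw)),0],[np.cos(np.radians(yaw)),np.sin(np.radians(yaw)),0],[0,0,-1]]).T) if 0 else None
        a=np.radians(yaw); Y=np.array([np.cos(a),np.sin(a),0]);Z=np.array([0,0,-1.]);X=np.cross(Y,Z)
        rot=r.inv()*R.from_matrix(np.c_[X,Y,Z]); out.append(np.round(rot.as_rotvec(degrees=True),1))
    print('goal mm',*out,'cur yaw %.1f'%cur)
def iso(u,v=0,z=0):
    c,s=np.cos(ISOY),np.sin(ISOY); return ISO[0]+c*u-s*v,ISO[1]+s*u+c*v,z
E
python3 - <<'E'
from h import *
D={n:np.load(n+'0.npz') for n in ['scene','side']}
lever([(D['scene']['p'],D['scene']['P'],-.002),(D['side']['p'],D['side']['P'],.001)])
for n,dz in [('scene',-.002),('side',.001)]: lever([(D[n]['p'],D[n]['P'],dz)])
P=D['side']['P'];p=D['side']['p'].astype(int);A=P.reshape(-1,3);C=p.reshape(-1,3)
m=(A[:,0]>.4)&(A[:,0]<.6)&(A[:,1]<-.25)&(A[:,1]>-.4)&(A[:,2]<.052)&(A[:,2]>.008)&(C[:,0]>120)&(C[:,1]>90)&(C[:,2]<90)
print('yellow all',rect(A[m][:,:2]))
g=iso(.10,0,.24);print(g);goal(*g,yaw=81.4)
E
python3 - <<'E'
import cv2
a=cv2.imread('pics/side0.png');b=cv2.imread('pics/scene0.png')
c=cv2.resize(a[370:550,370:550],(400,400),interpolation=cv2.INTER_CUBIC);d=cv2.resize(a[230:440,270:480],(400,400),interpolation=cv2.INTER_CUBIC)
cv2.imwrite('pics/crop1.png',cv2.hconcat([c,d]))
E
```

```text
lever [ 1.18613221 -0.00297823] hinge0: [1.15182871] 307 v range [-0.00812069  0.01728956]
lever [ 1.1772137  -0.00301267] hinge0: [1.13551712] 158 v range [-0.00805622  0.01767944]
lever [ 1.17705924e+00 -1.05633827e-03] hinge0: [1.16758597] 149 v range [-0.00828661  0.01663806]
yellow all [ 508.7 -309.1   90.2   43.9   -8.6]
(np.float64(0.6078756381047006), np.float64(-0.32395353434437096), 0.24)
goal mm [-688.6 -592.4   -8.7] [ -0.1  -0.  -18. ] cur yaw 63.4
```

View pics/crop1.png

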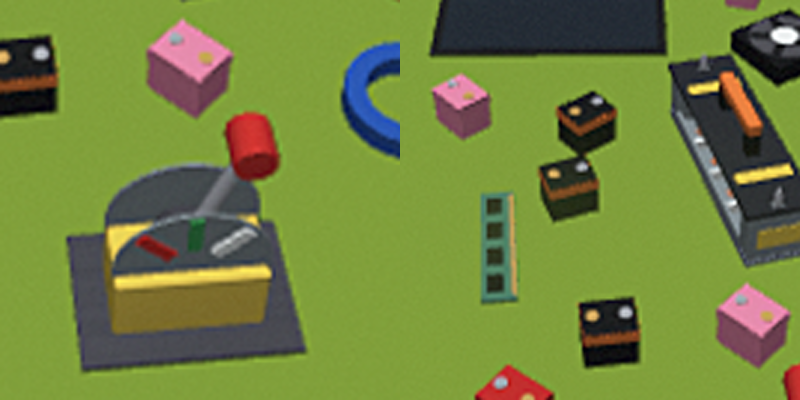

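Crop left: red knob at (252,145), leaning past green to the white side. Crop right: the black/orange modules are at (587,122), (568,187) and (610,332), and the pink and red ones are decoys. I move to the isolator.

Emit:
{"fn": "drive_tool", "kwargs": {"deltas": [[[255,-0.05,-0.04,-0.01,0,0,0],[255,-0.1,-0.08,-0.01,0,0,-4],[255,-0.15,-0.12,-0.01,0,0,-8],[255,-0.2,-0.165,-0.01,0,0,-12],[255,-0.25,-0.21,-0.01,0,0,-16],[255,-0.3,-0.25,-0.01,0,0,-18],[255,-0.35,-0.295,-0.01,0,0,-18],[255,-0.4,-0.34,-0.01,0,0,-18],[255,-0.45,-0.38,-0.01,0,0,-18],[255,-0.5,-0.425,-0.01,0,0,-18],[255,-0.55,-0.47,-0.01,0,0,-18],[255,-0.6,-0.51,-0.01,0,0,-18]]]}}

```text
clock: 1.6
tcp_pos: [0.5505, -0.1771, 0.2409]
orientation: [-0.0, 0.075, 0.997, 0.0]
wrist_force: [0.5, -0.4, 0.5]
finger_gap: 0.0001
grip_force: 0.0
```

```bash
sed -i 's/^ISO=.*;/ISO=np.array([.5085,-.305]);/' h.py
python3 - <<'E'
from h import *
goal(*iso(.08,0,.24),yaw=81.4);goal(*iso(.08,0,.125),yaw=81.4)
E
```

```text
goal mm [ -57.6 -132.8    0.8] [ 0. -0. -0.] cur yaw 81.4
goal mm [ -57.6 -132.8  115.8] [ 0. -0. -0.] cur yaw 81.4
```

Emit:
{"fn": "drive_tool", "kwargs": {"deltas": [[[255,-0.03,-0.06,0,0,0,0],[255,-0.058,-0.11,0,0,0,0],[255,-0.058,-0.133,0,0,0,0],[255,-0.058,-0.133,0.05,0,0,0],[255,-0.058,-0.133,0.1,0,0,0],[255,-0.058,-0.133,0.115,0,0,0],[255,-0.058,-0.133,0.115,0,0,0]]]}}

```text
clock: 2.48
tcp_pos: [0.5873, -0.3143, 0.126]
orientation: [-0.001, 0.074, 0.997, 0.001]
wrist_force: [-0.7, 0.0, 1.2]
finger_gap: 0.0
grip_force: 0.0
```

Run:
```python
from h import *
goal(*iso(.08,0,.125),yaw=81.4)
```

```text
goal mm [-0.7 -2.5  1. ] [ 0.1 -0.1  0.1] cur yaw 81.5
```

Emit:
{"fn": "drive_tool", "kwargs": {"deltas": [[[255,0.025,-0.002,0,0,0,0],[255,0.045,-0.002,0,0,0,0],[255,0.065,-0.002,0,0,0,0],[255,0.08,-0.002,0,0,0,0],[255,0.09,-0.002,0.001,0,0,0],[255,0.1,-0.002,0.004,0,0,0],[255,0.108,-0.002,0.007,0,0,0],[255,0.114,-0.002,0.009,0,0,0],[255,0.118,-0.002,0.011,0,0,0],[255,0.118,-0.002,0.011,0,0,0]]]}}

```text
clock: 3.72
tcp_pos: [0.4713, -0.2995, 0.1153]
orientation: [0.001, 0.075, 0.997, 0.0]
wrist_force: [4.0, 0.5, 0.5]
finger_gap: -0.0001
grip_force: 1.6
```

Run:
```python
from h import *
goal(*iso(-.043,0,.113))
L=[]
for n,dz in [('scene',-.002),('side',.001)]:
    p,d,c=grab(n,n+'1.png');L.append((p,cloud(d,c),dz));
    lever(L[-1:])
print(get_state()['wrist_force'])
```

```text
goal mm [5.4 0.2 2.3] cur yaw 81.4
lever [ 1.64387922 -0.12731141] hinge0: [-0.04905041] 2 v range [-0.01246253 -0.0114728 ]
lever [ 1.09749398 -0.08681642] hinge0: [0.00061842] 173 v range [-0.01396738  0.01229145]
[ 3.70941732 -0.30974257 -0.01511602]
```

Emit:
{"fn": "drive_tool", "kwargs": {"deltas": [[[255,0.003,0,0.001,0,0,0],[255,0.005,0,0.001,0,0,0],[255,0.005,0,0.001,0,0,0],[255,0.005,0,0.001,0,0,0]]]}}

```text
clock: 4.32
tcp_pos: [0.4707, -0.2996, 0.1155]
orientation: [0.005, 0.074, 0.997, -0.0]
wrist_force: [14.2, 0.9, -1.5]
finger_gap: -0.0002
grip_force: 6.5
```

At the stop: 14 N and no motion. I back off, rise, and go to the cover.

Emit:
{"fn": "drive_tool", "kwargs": {"deltas": [[[255,-0.03,0,0,0,0,0],[255,-0.03,0,-0.05,0,0,0],[0,-0.04,0.03,-0.1,0,0,10],[0,-0.06,0.08,-0.12,0,0,20],[0,-0.08,0.13,-0.12,0,0,30],[0,-0.1,0.18,-0.12,0,0,40],[0,-0.11,0.23,-0.12,0,0,50],[0,-0.12,0.28,-0.12,0,0,60],[0,-0.12,0.3,-0.12,0,0,70],[0,-0.12,0.32,-0.12,0,0,79],[0,-0.12,0.32,-0.12,0,0,79]]]}}

```text
clock: 5.7
tcp_pos: [0.6315, 0.0008, 0.2336]
orientation: [-0.001, 0.691, 0.723, -0.001]
wrist_force: [-0.7, -0.0, 0.2]
finger_gap: 0.0853
grip_force: 0.0
```

Run:
```python
from h import *
D=[]
for n,dz in [('scene',-.002),('side',.001)]:
    p,d,c=grab(n,n+'2.png');L=(p,cloud(d,c),dz);lever([L])
goal(.6083,.0403,.16,2);goal(.6083,.0403,.072,2)
```

```text
lever [ 1.40997166 -0.08955897] hinge0: [-0.00815066] 134 v range [-0.01212328  0.01371638]
lever [ 1.09700482 -0.08763   ] hinge0: [-0.00052863] 163 v range [-0.01383783  0.01294373]
goal mm [ 42.1 -21.4  73.9] [-0.1  0.   0.6] cur yaw 2.6
goal mm [ 42.2 -21.3 161.9] [-0.1  0.   0.6] cur yaw 2.6
```

Emit:
{"fn": "drive_tool", "kwargs": {"deltas": [[[0,0.042,-0.021,0.04,0,0,0.6],[0,0.042,-0.021,0.08,0,0,0.6],[0,0.042,-0.021,0.12,0,0,0.6],[0,0.042,-0.021,0.15,0,0,0.6],[0,0.042,-0.021,0.162,0,0,0.6],[0,0.042,-0.021,0.162,0,0,0.6]]]}}

```text
clock: 6.55
tcp_pos: [0.6091, 0.04, 0.0719]
orientation: [-0.0, 0.696, 0.718, -0.001]
wrist_force: [0.8, -0.0, 0.4]
finger_gap: 0.0853
grip_force: 0.0
```

Emit:
{"fn": "drive_tool", "kwargs": {"deltas": [[[120,0,0,0,0,0,0],[255,0,0,0,0,0,0],[255,0,0,0,0,0,0],[255,0,0,0,0,0,0],[255,0,0,0,0,0,0],[255,0,0,0,0,0,0],[255,0,0,0,0,0,0]]], "newtons": 60}}

```text
clock: 7.42
tcp_pos: [0.6098, 0.0408, 0.0729]
orientation: [0.0, 0.696, 0.718, 0.0]
wrist_force: [-1.0, 0.2, 5.0]
finger_gap: 0.0127
grip_force: 59.3
```

Emit:
{"fn": "drive_tool", "kwargs": {"deltas": [[[255,0,0,-0.01,0,0,0],[255,0,0,-0.02,0,0,0],[255,0,0,-0.04,0,0,0],[255,0,0,-0.07,0,0,0],[255,0,0,-0.1,0,0,0],[255,0,0,-0.1,0,0,0]]]}}

```text
clock: 8.18
tcp_pos: [0.6115, 0.0406, 0.1752]
orientation: [0.002, 0.696, 0.718, 0.002]
wrist_force: [-0.1, 1.0, -3.1]
finger_gap: 0.0131
grip_force: 58.7
```

Run:
```python
from h import *
goal(.490,.3306,.173,76.5)
p,d,c=grab('side')
cv2.imwrite('pics/side3.png',cv2.resize(p[100:260,150:390,::-1],(800,533)))
```

```text
goal mm [ 293.7 -112.2    1.4] [  0.3   0.2 -74.7] cur yaw 1.8
```

View pics/side3.png

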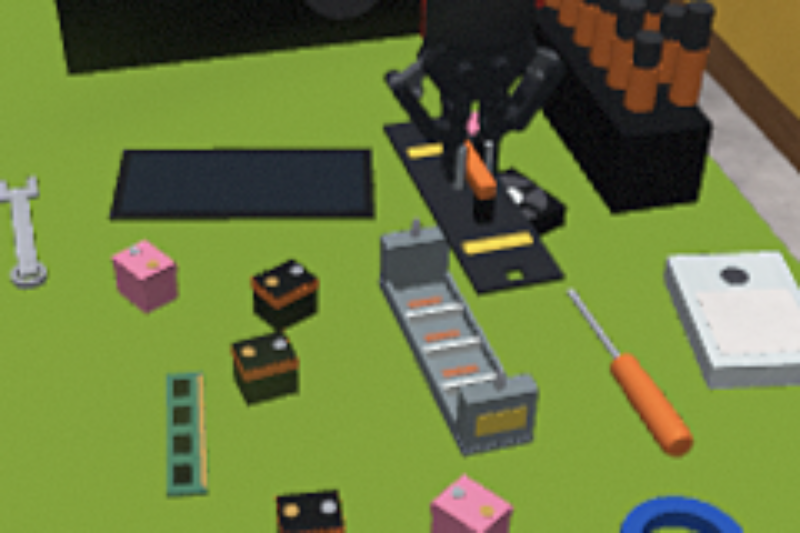

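The cover is held level over the box, near (470,200), and the box is empty. The two pins are at (416,232) and (505,370). Next is the mat.

Emit:
{"fn": "drive_tool", "kwargs": {"deltas": [[[255,0.03,-0.011,0,0,0,-8],[255,0.065,-0.025,0,0,0,-16],[255,0.1,-0.038,0,0,0,-24],[255,0.14,-0.053,0,0,0,-33],[255,0.18,-0.069,0,0,0,-42],[255,0.22,-0.084,0,0,0,-51],[255,0.26,-0.099,0,0,0,-60],[255,0.285,-0.109,0,0,0,-68],[255,0.294,-0.112,0,0,0,-74.7],[255,0.294,-0.112,0.05,0,0,-74.7],[255,0.294,-0.112,0.1,0,0,-74.7],[255,0.294,-0.112,0.12,0,0,-74.7]]], "newtons": 80}}

```text
clock: 9.72
tcp_pos: [0.4844, 0.3293, 0.0469]
orientation: [-0.004, 0.117, 0.993, -0.002]
wrist_force: [-0.1, -0.3, -1.6]
finger_gap: 0.0122
grip_force: 81.7
```

Run:
```python
from h import *
goal(.490,.3306,.021,76.5)
```

```text
goal mm [-5.3  2.7 25.9] [-0.3 -0.4  0. ] cur yaw 76.5
```

Emit:
{"fn": "drive_tool", "kwargs": {"deltas": [[[255,0,0,0,0,0,0],[255,0,0,0.0,0,0,0]]]}}

```text
clock: 9.98
tcp_pos: [0.4884, 0.3311, 0.0525]
orientation: [0.0, 0.117, 0.993, 0.0]
wrist_force: [0.1, 0.5, -1.2]
finger_gap: 0.0124
grip_force: 81.7
```

Run:
```python
from h import *
goal(.490,.3306,.021,76.5);print(get_state()['wrist_force'])
p,d,c=grab('side')
cv2.imwrite('pics/side4.png',cv2.resize(p[90:220,150:345,::-1],(780,520)))
```

```text
goal mm [-1.7 -0.1 31.5] [0. 0. 0.] cur yaw 76.5
[ 0.05334407  0.48862256 -1.16165254]
```

View pics/side4.png

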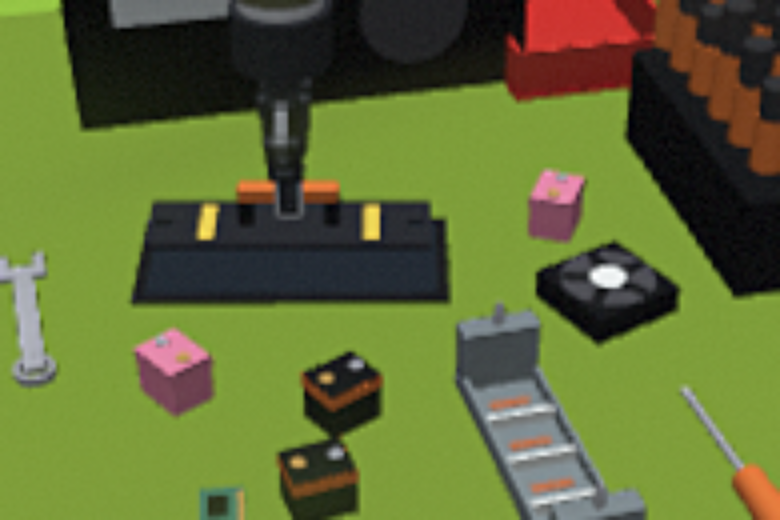

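The cover hangs parallel over the mat, near (290,225). I lower it.

Emit:
{"fn": "drive_tool", "kwargs": {"deltas": [[[255,-0.001,0,0.012,0,0,0],[255,-0.001,0,0.022,0,0,0],[255,-0.001,0,0.028,0,0,0],[255,-0.001,0,0.031,0,0,0],[255,-0.001,0,0.032,0,0,0]]]}}

```text
clock: 10.65
tcp_pos: [0.4887, 0.3306, 0.021]
orientation: [-0.0, 0.117, 0.993, -0.0]
wrist_force: [-4.4, -2.2, 9.6]
finger_gap: 0.0125
grip_force: 83.3
```

Emit:
{"fn": "drive_tool", "kwargs": {"deltas": [[[150,0,0,0,0,0,0],[0,0,0,0,0,0,0],[0,0,0,0,0,0,0],[0,0,0,-0.05,0,0,0],[0,0,0,-0.1,0,0,0],[0,0,0,-0.15,0,0,0],[0,0,0,-0.2,0,0,0],[0,0,0,-0.2,0,0,0]]]}}

```text
clock: 11.65
tcp_pos: [0.4917, 0.3321, 0.2254]
orientation: [0.004, 0.117, 0.993, 0.003]
wrist_force: [0.4, 0.5, -0.2]
finger_gap: 0.0854
grip_force: 0.0
```

```bash
cat >> h.py <<'E'
def mods(n,A,C,dz,show=True):
    A=A.reshape(-1,3)+[0,0,dz];C=C.reshape(-1,3).astype(int)
    # tops: z .034-.047, not pink/red (black, or terminals) ; cluster on 2mm grid
    m=(A[:,0]>.36)&(A[:,0]<.56)&(A[:,1]>-.3)&(A[:,1]<.24)&(A[:,2]>.034)&(A[:,2]<.047)
    g=np.zeros((260,560),np.uint8); ij=((A[m][:,:2]-[.33,-.31])*1000).astype(int); g[ij[:,0],ij[:,1]]=1
    g=cv2.morphologyEx(g,cv2.MORPH_CLOSE,np.ones((7,7),np.uint8))
    k,l=cv2.connectedComponents(g); lab=l[ij[:,0],ij[:,1]]
    for i in range(1,k):
        q=A[m][lab==i]
        if len(q)>40: print(n,'mod',len(q),rect(q[:,:2]),'z %.3f'%np.median(q[:,2]),'rgb',np.median(C[m][lab==i],0))
E
python3 - <<'E'
from h import *
for n,dz in [('scene',-.002),('side',.001)]:
    p,d,c=grab(n,n+'5.png');P=cloud(d,c);mods(n,P,p,dz)
    A=P.reshape(-1,3)+[0,0,dz];C=p.reshape(-1,3).astype(int)
    m=(A[:,0]>.54)&(A[:,0]<.68)&(A[:,1]>-.12)&(A[:,1]<.2)
    e=m&(A[:,2]>.052)&(A[:,2]<.060);e1=e&(A[:,1]<.04);e2=e&(A[:,1]>.04)
    print('ends',rect(A[e1][:,:2]),rect(A[e2][:,:2]),'all',rect(A[e][:,:2]))
    w=m&(A[:,2]>.015)&(A[:,2]<.021);print('walls',w.sum(),rect(A[w][:,:2]))
    t=m&(A[:,2]>.067)&(A[:,2]<.08);print('pins',*[(np.round(A[t&s].mean(0),4),(t&s).sum()) for s in (A[:,1]<.04,A[:,1]>.04)])
    m=(A[:,0]>.35)&(A[:,0]<.65)&(A[:,1]>.2)&(A[:,1]<.45)&(A[:,2]<.05)&(A[:,2]>.03)&(C[:,0]>150)&(C[:,2]<80)
    print('handle on mat',rect(A[m][:,:2]),A[m][:,2].max())
E
```

```text
scene mod 133 [ 367.6 -188.8   43.2   37.1  -51.5] z 0.040 rgb [225.  37.  35.]
scene mod 92 [375.5 183.8  45.4  36.2 -62.2] z 0.040 rgb [244. 164. 183.]
scene mod 184 [ 450.3 -131.9   45.8   36.1   -4.5] z 0.040 rgb [59.5 44.5 28. ]
scene mod 141 [452.8  43.2  45.6  37.7   6.9] z 0.040 rgb [67. 48. 27.]
scene mod 132 [487.3 130.6  44.3  39.3  23.9] z 0.040 rgb [76.5 52.5 29. ]
scene mod 86 [ 549.2 -153.5   51.1   20.8  -89.1] z 0.040 rgb [249. 167. 201.]
ends [610.5 -59.   58.2  21.    1.2] [604.4 139.5  59.3  23.2   6. ] all [607.4  41.2 222.   59.4 -88. ]
walls 360 [607.5  41.2 221.   62.4 -88.7]
pins (array([ 0.6112, -0.0595,  0.0699]), np.int64(9)) (array([0.6044, 0.1404, 0.0702]), np.int64(6))
handle on mat [488.8 329.5  78.1  16.2 -15.8] 0.04712579915832216
side mod 215 [ 367.8 -188.4   46.1   37.   -52.2] z 0.040 rgb [191.  44.  44.]
side mod 123 [375.8 182.7  48.1  36.8 -62. ] z 0.039 rgb [225. 136. 168.]
side mod 255 [ 450.6 -133.5   44.6   38.6   -6.3] z 0.039 rgb [33. 32. 30.]
side mod 176 [453.5  42.2  46.   38.4   9.4] z 0.039 rgb [43. 48. 33.]
side mod 148 [488.2 127.1  45.9  41.   23.8] z 0.039 rgb [45.5 35.5 29.5]
side mod 122 [ 547.5 -153.5   53.    24.9  -88.9] z 0.040 rgb [225.  137.5 170. ]
ends [611.2 -59.8  59.5  23.1   2.4] [603.7 139.8  57.5  26.1  -1.9] all [608.1  40.8 224.5  59.4 -88.2]
walls 262 [612.1  66.4 280.7  94.1  81.6]
pins (array([ 0.6114, -0.0606,  0.0698]), np.int64(6)) (array([0.6035, 0.1367, 0.0707]), np.int64(6))
handle on mat [487.3 327.9  75.5  17.1 -12.8] 0.04590976171341776
```

Run:
```python
from h import *
goal(.488,.129,.13,24)
```

```text
goal mm [ -45.5 -196.8   90.5] [ 0.1  0.  52.5] cur yaw 76.5
```

Emit:
{"fn": "drive_tool", "kwargs": {"deltas": [[[0,-0.01,-0.04,0.015,0,0,9],[0,-0.019,-0.08,0.03,0,0,18],[0,-0.028,-0.12,0.045,0,0,27],[0,-0.038,-0.16,0.06,0,0,36],[0,-0.045,-0.197,0.08,0,0,45],[0,-0.045,-0.197,0.09,0,0,52.5],[0,-0.045,-0.197,0.09,0,0,52.5],[0,-0.045,-0.197,0.09,0,0,52.5]]]}}

```text
clock: 12.75
tcp_pos: [0.4866, 0.129, 0.1298]
orientation: [-0.0, 0.543, 0.84, -0.0]
wrist_force: [0.5, -0.7, 0.3]
finger_gap: 0.0853
grip_force: 0.0
```

Run:
```python
from h import *
goal(.488,.129,.015,24)
p,d,c=grab('wrist');P=cloud(d,c)
cv2.imwrite('pics/wrist6.png',p[:,:,::-1])
mods('wrist',P,p,0)
```

```text
goal mm [ -0.6   1.4 114.8] [-0.1 -0.   0.2] cur yaw 24.2
wrist mod 3902 [375.1 185.2  44.7  37.4 -61.7] z 0.039 rgb [228. 136. 168.]
wrist mod 1965 [452.5  45.5  44.7  37.2   7.9] z 0.039 rgb [48. 51. 39.]
wrist mod 2956 [487.2 131.9  44.6  37.5  24.5] z 0.039 rgb [58. 60. 47.]
```

View pics/wrist6.png

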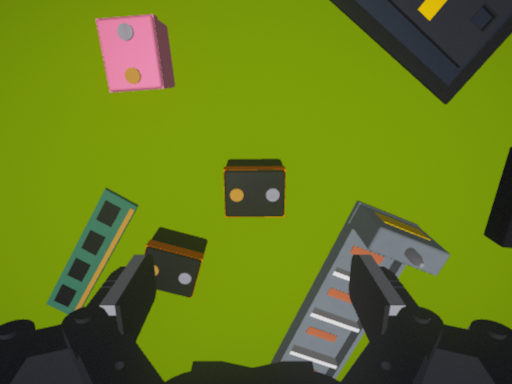

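The wrist view shows the black module centred at (255,192). Pink is at (130,52), and the box pins are visible to the lower right. I descend and grip.

Emit:
{"fn": "drive_tool", "kwargs": {"deltas": [[[0,0.002,0.002,0.05,0,0,0],[0,0.002,0.002,0.09,0,0,0],[0,0.002,0.002,0.115,0,0,0],[0,0.002,0.002,0.115,0,0,0],[150,0.002,0.002,0.115,0,0,0],[255,0.002,0.002,0.115,0,0,0],[255,0.002,0.002,0.115,0,0,0],[255,0.002,0.002,0.115,0,0,0],[255,0.002,0.002,0.115,0,0,0]]], "newtons": 50}}

```text
clock: 13.92
tcp_pos: [0.4894, 0.1316, 0.0169]
orientation: [0.001, 0.544, 0.839, 0.001]
wrist_force: [-0.8, 0.4, 6.8]
finger_gap: 0.0429
grip_force: 52.2
```

Emit:
{"fn": "drive_tool", "kwargs": {"deltas": [[[255,0,0,-0.02,0,0,0],[255,0,0,-0.05,0,0,0],[255,0,0,-0.075,0,0,0],[255,0,0,-0.08,0,0,0]]]}}

```text
clock: 14.42
tcp_pos: [0.4895, 0.1315, 0.0972]
orientation: [0.001, 0.544, 0.839, 0.001]
wrist_force: [0.5, -0.0, -2.2]
finger_gap: 0.0433
grip_force: 51.6
```

Run:
```python
from h import *
goal(.6062,.1096,.095,1.9)
```

```text
goal mm [-67.6  97.7   2.6] [ 0.2  0.  22.1] cur yaw 24.0
```

Emit:
{"fn": "drive_tool", "kwargs": {"deltas": [[[255,-0.02,0.03,-0.01,0,0,7],[255,-0.045,0.065,-0.01,0,0,15],[255,-0.068,0.098,-0.01,0,0,22],[255,-0.068,0.098,-0.01,0,0,22],[255,-0.068,0.098,-0.01,0,0,22]]]}}

```text
clock: 15.05
tcp_pos: [0.6039, 0.1091, 0.1038]
orientation: [-0.001, 0.694, 0.72, -0.001]
wrist_force: [-0.4, -0.5, -1.5]
finger_gap: 0.0427
grip_force: 51.8
```

```bash
cat >> h.py <<'E'
def box(P):
    A=P.reshape(-1,3); m=(A[:,0]>.55)&(A[:,0]<.66)&(A[:,1]>-.1)&(A[:,1]<.2)
    e=m&(A[:,2]>.053)&(A[:,2]<.059)
    for nm,s in (('lo',A[:,1]<0),('hi',A[:,1]>.1)):
        if (e&s).sum()>50: print('end',nm,(e&s).sum(),rect(A[e&s][:,:2]))
    t=m&(A[:,2]>.066)&(A[:,2]<.08)
    for s in (A[:,1]<0,A[:,1]>.1):
        if (t&s).sum()>5: print('pin',np.round(A[t&s].mean(0),4),(t&s).sum())
    for k,z0,z1 in (('wall',.0155,.0205),):
        w=m&(A[:,2]>z0)&(A[:,2]<z1); 
        if w.sum()>20: print(k,rect(A[w][:,:2]))
E
python3 - <<'E'
from h import *
p,d,c=grab('wrist');P=cloud(d,c);box(P);mods('w',P,p,0)
cv2.imwrite('pics/wrist7.png',p[:,:,::-1])
goal(.6062,.1096,.021,1.9)
E
```

```text
end hi 3060 [604.1 142.5  57.9  19.9   2.2]
pin [0.604  0.1431 0.0699] 137
wall [607.4  58.  190.2  58.2 -88. ]
w mod 1881 [432.4  14.2  36.8  36.3 -81.8] z 0.039 rgb [37. 36. 38.]
goal mm [ 0.2  2.8 83.2] [-0.2 -0.   0.2] cur yaw 2.1
```

View pics/wrist7.png

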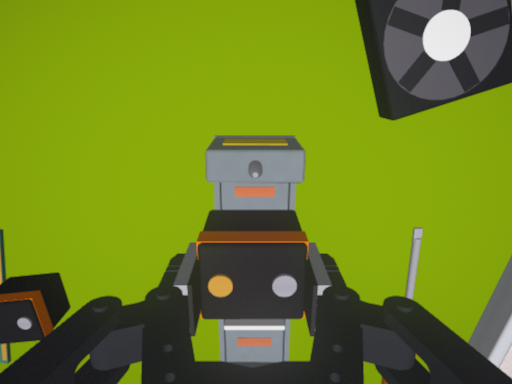

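```bash
cat >> h.py <<'E'
def held(P,p):
    t,r,s=tr();A=P.reshape(-1,3);C=p.reshape(-1,3)
    B=r.inv().apply(A-t)   # tool frame
    m=(abs(B[:,0])<.03)&(abs(B[:,1])<.0205)&(B[:,2]>-.035)&(B[:,2]<-.015)
    z=B[m][:,2]; zt=np.median(z); q=m&(abs(B[:,2]-zt)<.003)
    print('held n',q.sum(),'top at tool z %.4f'%zt,'world z %.4f'%np.median(A[q][:,2]),'world rect',rect(A[q][:,:2]),'tool-x range',np.percentile(B[q][:,0],[1,99]))
E
python3 - <<'E'
from h import *
p,d,c=grab('wrist');P=cloud(d,c);held(P,p)
goal(.6052,.1117,.021,2.0)
for n,dz in [('scene',-.002),('side',.001)]:
    p,d,c=grab(n);P=cloud(d,c);mods(n,P,p,dz)
E
```

```text
held n 7884 top at tool z -0.0219 world z 0.1265 world rect [603.7 110.3  41.   37.3   2.3] tool-x range [-0.0164571   0.01901996]
goal mm [ 2.2  1.8 83.6] [-0.1 -0.   0.1] cur yaw 2.1
scene mod 134 [ 367.4 -189.    44.7   37.1  -49.7] z 0.040 rgb [230.  39.  36.]
scene mod 94 [376.  182.7  46.4  35.7 -61.1] z 0.040 rgb [244.5 167.5 186.5]
scene mod 143 [426.4  11.1  46.2  36.4   9.9] z 0.040 rgb [60. 47. 29.]
scene mod 180 [ 450.  -131.8   45.9   36.    -4. ] z 0.040 rgb [57.5 43.5 30. ]
scene mod 86 [ 548.8 -154.4   49.1   21.7  -89.8] z 0.040 rgb [250.5 171.  206. ]
side mod 220 [ 367.1 -188.6   47.5   37.3  -50.2] z 0.040 rgb [194.  45.  44.]
side mod 128 [377.6 181.7  47.6  36.9 -67.9] z 0.039 rgb [228.  138.5 171. ]
side mod 193 [427.3  10.2  45.2  40.1   6.8] z 0.039 rgb [49. 56. 35.]
side mod 254 [ 450.8 -131.9   44.3   39.    -6.2] z 0.039 rgb [31.5 31.  31. ]
side mod 122 [ 547.4 -154.2   52.2   25.    89.8] z 0.039 rgb [227.5 140.  173. ]
```

Module 2 was knocked to about (0.427, 0.011), and I'll use the new position. Now I insert the first module in bay 4.

Emit:
{"fn": "drive_tool", "kwargs": {"deltas": [[[255,0.0014,0.0015,0.02,0,0,0],[255,0.0014,0.0015,0.04,0,0,0],[255,0.0014,0.0015,0.055,0,0,0],[255,0.0014,0.0015,0.065,0,0,0],[255,0.0014,0.0015,0.073,0,0,0],[255,0.0014,0.0015,0.079,0,0,0],[255,0.0014,0.0015,0.081,0,0,0],[255,0.0014,0.0015,0.081,0,0,0]]]}}

```text
clock: 16.25
tcp_pos: [0.6069, 0.1106, 0.0244]
orientation: [0.0, 0.695, 0.719, 0.0]
wrist_force: [0.4, 0.3, -2.9]
finger_gap: 0.0432
grip_force: 51.9
```

Emit:
{"fn": "drive_tool", "kwargs": {"deltas": [[[255,0,0,0.001,0,0,0],[255,0,0,0.002,0,0,0],[255,0,0,0.002,0,0,0]]]}}

```text
clock: 16.62
tcp_pos: [0.607, 0.1107, 0.0229]
orientation: [0.0, 0.694, 0.72, 0.0]
wrist_force: [-1.0, 0.8, 2.3]
finger_gap: 0.0432
grip_force: 52.2
```

Emit:
{"fn": "drive_tool", "kwargs": {"deltas": [[[100,0,0,0,0,0,0],[0,0,0,0,0,0,0],[0,0,0,0,0,0,0],[0,0,0,-0.05,0,0,0],[0,0,0,-0.1,0,0,0],[0,-0.02,-0.04,-0.11,0,0,-2],[0,-0.05,-0.08,-0.11,0,0,-4],[0,-0.075,-0.12,-0.11,0,0,-6],[0,-0.09,-0.16,-0.11,0,0,-6],[0,-0.095,-0.18,-0.11,0,0,-6],[0,-0.095,-0.18,-0.11,0,0,-6],[0,-0.095,-0.18,-0.11,0,0,-6]]]}}

```text
clock: 18.12
tcp_pos: [0.4314, 0.0093, 0.1327]
orientation: [0.001, 0.656, 0.755, 0.001]
wrist_force: [0.2, -0.6, 0.5]
finger_gap: 0.0852
grip_force: 0.0
```

Run:
```python
from h import *
p,d,c=grab('wrist');P=cloud(d,c);mods('w',P,p,0);box(P)
cv2.imwrite('pics/wrist8.png',p[:,:,::-1])
goal(.4268,.0107,.015,8)
p,d,c=grab('scene');P=cloud(d,c);A=P.reshape(-1,3)-[0,0,.002]
m=(A[:,0]>.57)&(A[:,0]<.64)&(A[:,1]>.085)&(A[:,1]<.135)&(A[:,2]>.038)&(A[:,2]<.053);print('placed',rect(A[m][:,:2]),np.median(A[m][:,2]))
```

```text
w mod 125 [ 373.3 -167.8   23.7    4.8  -49.7] z 0.037 rgb [88. 27. 16.]
w mod 2923 [427.   13.   44.6  37.2   8.6] z 0.039 rgb [56. 59. 48.]
w mod 1845 [ 450.6 -129.1   44.9   37.3   -5.7] z 0.039 rgb [43. 46. 34.]
w mod 66 [ 539.8 -138.8   11.4    4.9   37.2] z 0.037 rgb [102.  65.  71.]
end lo 1334 [611.1 -56.9  58.9  20.4   2. ]
wall [607.6  42.5 218.8  59.9 -87.8]
goal mm [  2.   -4.6 117.6] [0.1 0.  0. ] cur yaw 8.0
placed [604.4 112.3  57.1  43.3   1. ] 0.04599319208669839
```

View pics/wrist8.png

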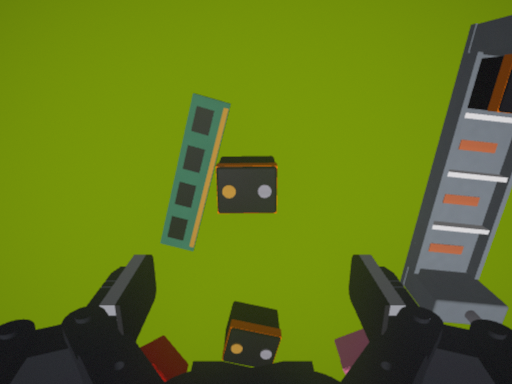

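The wrist view shows the first module seated in bay 4 (top z 0.046) and module 2 at (247,190), beside the memory board. I grip it.

Emit:
{"fn": "drive_tool", "kwargs": {"deltas": [[[0,0.004,-0.004,0.05,0,0,0],[0,0.004,-0.004,0.09,0,0,0],[0,0.004,-0.004,0.117,0,0,0],[0,0.004,-0.004,0.117,0,0,0],[150,0.004,-0.004,0.117,0,0,0],[255,0.004,-0.004,0.117,0,0,0],[255,0.004,-0.004,0.117,0,0,0],[255,0.004,-0.004,0.117,0,0,0],[255,0.004,-0.004,0.117,0,0,0]]]}}

```text
clock: 19.35
tcp_pos: [0.4271, 0.0126, 0.0167]
orientation: [0.001, 0.656, 0.755, 0.001]
wrist_force: [-0.2, 0.7, 5.9]
finger_gap: 0.0431
grip_force: 51.6
```

Emit:
{"fn": "drive_tool", "kwargs": {"deltas": [[[255,0,0,-0.02,0,0,0],[255,0,0,-0.05,0,0,0],[255,0,0,-0.08,0,0,0],[255,0,0,-0.085,0,0,0],[255,0,0,-0.085,0,0,0]]]}}

```text
clock: 19.98
tcp_pos: [0.4255, 0.0128, 0.1]
orientation: [0.0, 0.656, 0.755, 0.0]
wrist_force: [-0.6, -0.2, -3.2]
finger_gap: 0.0432
grip_force: 52.1
```

Run:
```python
from h import *
goal(.6084,.0198,.1,2)
```

```text
goal mm [-1.860e+01  1.821e+02  1.000e-01] [ 0. -0.  6.] cur yaw 8.0
```

Emit:
{"fn": "drive_tool", "kwargs": {"deltas": [[[255,-0.005,0.045,0,0,0,2],[255,-0.01,0.09,0,0,0,4],[255,-0.015,0.135,0,0,0,6],[255,-0.018,0.17,0,0,0,6],[255,-0.019,0.182,0,0,0,6],[255,-0.019,0.182,0,0,0,6],[255,-0.019,0.182,0,0,0,6]]]}}

```text
clock: 20.85
tcp_pos: [0.6066, 0.0195, 0.0995]
orientation: [-0.001, 0.694, 0.72, -0.001]
wrist_force: [0.1, -0.1, -2.7]
finger_gap: 0.0431
grip_force: 52.1
```

Run:
```python
from h import *
p,d,c=grab('wrist');P=cloud(d,c);held(P,p);box(P);goal(.6084,.0198,.023,2)
print(tr()[0])
```

```text
held n 7828 top at tool z -0.0221 world z 0.1221 world rect [606.9  19.6  41.   37.6   2.1] tool-x range [-0.01681973  0.01838163]
end lo 1552 [611.5 -58.8  57.8  17.8   1.4]
end hi 1438 [604.5 134.6  57.7   5.5   2.1]
pin [ 0.6112 -0.056   0.0696] 124
wall [606.8  71.1 123.8  58.2 -88. ]
goal mm [ 0.3  1.7 76.9] [-0.1 -0.   0. ] cur yaw 2.0
[0.60682992 0.01942761 0.09992543]
```

Emit:
{"fn": "drive_tool", "kwargs": {"deltas": [[[255,0,0.0015,0.02,0,0,0],[255,0,0.0015,0.04,0,0,0],[255,0,0.0015,0.055,0,0,0],[255,0,0.0015,0.065,0,0,0],[255,0,0.0015,0.072,0,0,0],[255,0,0.0015,0.076,0,0,0],[255,0,0.0015,0.077,0,0,0],[255,0,0.0015,0.078,0,0,0],[255,0,0.0015,0.078,0,0,0]]]}}

```text
clock: 22.02
tcp_pos: [0.6104, 0.0194, 0.0228]
orientation: [0.0, 0.694, 0.719, 0.0]
wrist_force: [-0.3, 0.7, -1.0]
finger_gap: 0.0429
grip_force: 52.1
```

Emit:
{"fn": "drive_tool", "kwargs": {"deltas": [[[255,0,0,0.001,0,0,0],[255,0,0,0.001,0,0,0]]]}}

```text
clock: 22.28
tcp_pos: [0.6104, 0.0194, 0.0227]
orientation: [0.001, 0.694, 0.72, 0.0]
wrist_force: [-3.7, -0.1, 5.9]
finger_gap: 0.0431
grip_force: 53.0
```

Emit:
{"fn": "drive_tool", "kwargs": {"deltas": [[[100,0,0,0,0,0,0],[0,0,0,0,0,0,0],[0,0,0,0,0,0,0],[0,0,0,-0.05,0,0,0],[0,0,0,-0.1,0,0,0],[0,-0.04,-0.04,-0.11,0,0,2],[0,-0.08,-0.08,-0.11,0,0,5],[0,-0.12,-0.12,-0.11,0,0,8],[0,-0.14,-0.15,-0.11,0,0,8],[0,-0.143,-0.163,-0.11,0,0,8],[0,-0.143,-0.163,-0.11,0,0,8],[0,-0.143,-0.163,-0.11,0,0,8]]]}}

```text
clock: 23.78
tcp_pos: [0.4533, -0.1289, 0.1314]
orientation: [0.0, 0.743, 0.67, 0.0]
wrist_force: [0.3, 0.1, -0.4]
finger_gap: 0.0852
grip_force: 0.0
```

Run:
```python
from h import *
p,d,c=grab('wrist','wrist9.png');P=cloud(d,c);mods('w',P,p,0);box(P)
goal(.4505,-.1295,.015,-5.7)
for n,dz in [('scene',-.002),('side',.001)]:
    p,d,c=grab(n);P=cloud(d,c);A=P.reshape(-1,3)+[0,0,dz];
    if n=='side':mods(n,P,p,dz)
    m=(A[:,0]>.57)&(A[:,0]<.64)&(A[:,1]>-.02)&(A[:,1]<.06)&(A[:,2]>.038)&(A[:,2]<.053);print('placed',rect(A[m][:,:2]),np.median(A[m][:,2]))
```

```text
w mod 1221 [ 367.8 -186.6   45.1   36.7  -51.6] z 0.039 rgb [187.  43.  22.]
w mod 2858 [ 450.4 -130.2   44.6   37.5   -5.9] z 0.039 rgb [56. 60. 48.]
w mod 883 [ 5.013e+02 -2.766e+02  6.820e+01  1.060e+01 -3.000e-01] z 0.041 rgb [96. 82. 11.]
w mod 1381 [ 547.2 -151.    53.7   25.5  -90. ] z 0.039 rgb [222. 125. 159.]
end lo 1936 [601.  -58.   38.8  20.    2.1]
pin [ 0.6085 -0.0578  0.0678] 73
wall [610.4 -37.3  59.7  59.2   2. ]
goal mm [ -1.   -2.8 116.4] [ 0.1 -0.  -0.2] cur yaw -5.9
placed [610.2  18.5  44.9  40.    2.7] 0.0458143934555309
side mod 219 [ 367.3 -189.4   45.2   38.7  -49.7] z 0.040 rgb [191.  44.  44.]
side mod 121 [376.2 181.   44.3  37.2 -63.3] z 0.039 rgb [226. 137. 169.]
side mod 251 [ 450.8 -132.2   44.4   38.2   -5.2] z 0.039 rgb [31. 31. 30.]
side mod 122 [ 548.1 -156.7   49.9   23.8  -85.2] z 0.040 rgb [224. 138. 171.]
placed [610.1  16.8  45.8  38.7   6.7] 0.04532416334181871
```

Module 2 is seated in bay 2 (top about 0.0455). Now module 1.

Emit:
{"fn": "drive_tool", "kwargs": {"deltas": [[[0,-0.0015,-0.003,0.05,0,0,0],[0,-0.0015,-0.003,0.09,0,0,0],[0,-0.0015,-0.003,0.116,0,0,0],[0,-0.0015,-0.003,0.116,0,0,0],[150,-0.0015,-0.003,0.116,0,0,0],[255,-0.0015,-0.003,0.116,0,0,0],[255,-0.0015,-0.003,0.116,0,0,0],[255,-0.0015,-0.003,0.116,0,0,0],[255,-0.0015,-0.003,0.116,0,0,0]]]}}

```text
clock: 25.05
tcp_pos: [0.4504, -0.131, 0.0168]
orientation: [0.001, 0.743, 0.669, 0.001]
wrist_force: [0.3, 0.8, 6.5]
finger_gap: 0.043
grip_force: 52.1
```

Emit:
{"fn": "drive_tool", "kwargs": {"deltas": [[[255,0,0,-0.02,0,0,0],[255,0,0,-0.05,0,0,0],[255,0,0,-0.08,0,0,0],[255,0,0,-0.085,0,0,0],[255,0,0,-0.085,0,0,0]]]}}

```text
clock: 25.68
tcp_pos: [0.4488, -0.1304, 0.0999]
orientation: [-0.0, 0.743, 0.669, 0.0]
wrist_force: [-0.8, 0.3, -2.9]
finger_gap: 0.0428
grip_force: 52.0
```

Run:
```python
from h import *
goal(.6100,-.0262,.1,2)
```

```text
goal mm [ 1.204e+02  1.494e+02 -1.000e-01] [ 0. -0. -8.] cur yaw -6.0
```

Emit:
{"fn": "drive_tool", "kwargs": {"deltas": [[[255,0.03,0.037,0,0,0,-2],[255,0.06,0.075,0,0,0,-4],[255,0.09,0.112,0,0,0,-6],[255,0.115,0.142,0,0,0,-8],[255,0.12,0.149,0,0,0,-8],[255,0.12,0.149,0,0,0,-8],[255,0.12,0.149,0,0,0,-8]]]}}

```text
clock: 26.55
tcp_pos: [0.6082, -0.0271, 0.0994]
orientation: [-0.001, 0.695, 0.719, -0.001]
wrist_force: [-0.5, -0.2, -2.8]
finger_gap: 0.0428
grip_force: 52.2
```

Run:
```python
from h import *
p,d,c=grab('wrist');P=cloud(d,c);held(P,p);box(P);goal(.6100,-.0262,.023,2)
print(tr()[0])
```

```text
held n 7841 top at tool z -0.0220 world z 0.1219 world rect [608.4 -26.1  41.   37.1   1.9] tool-x range [-0.01596383  0.01914384]
wall [608.1  31.4 133.9  58.3 -88.1]
goal mm [ 1.   1.8 76.8] [-0.1 -0.  -0. ] cur yaw 2.0
[ 0.60838032 -0.02727341  0.09981067]
```

Emit:
{"fn": "drive_tool", "kwargs": {"deltas": [[[255,0,0.0015,0.02,0,0,0],[255,0,0.0015,0.04,0,0,0],[255,0,0.0015,0.055,0,0,0],[255,0,0.0015,0.065,0,0,0],[255,0,0.0015,0.072,0,0,0],[255,0,0.0015,0.076,0,0,0],[255,0,0.0015,0.078,0,0,0],[255,0,0.0015,0.079,0,0,0],[255,0,0.0015,0.079,0,0,0]]]}}

```text
clock: 27.72
tcp_pos: [0.6114, -0.0266, 0.0228]
orientation: [0.0, 0.694, 0.72, 0.0]
wrist_force: [-4.0, 0.2, 4.1]
finger_gap: 0.0429
grip_force: 53.0
```

Emit:
{"fn": "drive_tool", "kwargs": {"deltas": [[[100,0,0,0,0,0,0],[0,0,0,0,0,0,0],[0,0,0,0,0,0,0],[0,0,0,-0.05,0,0,0],[0,0.01,0,-0.1,0,0,0],[0,0.06,-0.015,-0.15,0,0,-10],[0,0.11,-0.03,-0.18,0,0,-20],[0,0.16,-0.045,-0.18,0,0,-30],[0,0.21,-0.06,-0.18,0,0,-40],[0,0.26,-0.075,-0.18,0,0,-50],[0,0.31,-0.09,-0.18,0,0,-60],[0,0.35,-0.108,-0.18,0,0,-70]]]}}

```text
clock: 29.22
tcp_pos: [0.4903, 0.3213, 0.2013]
orientation: [0.0, 0.153, 0.988, 0.0]
wrist_force: [0.1, 0.3, -0.0]
finger_gap: 0.0855
grip_force: 0.0
```

Emit:
{"fn": "drive_tool", "kwargs": {"deltas": [[[0,0.01,0,0,0,0,-4.5],[0,0.01,0,0,0,0,-4.5],[0,0.01,0,0,0,0,-4.5]]]}}

```text
clock: 29.6
tcp_pos: [0.4819, 0.3221, 0.2013]
orientation: [0.0, 0.118, 0.993, 0.0]
wrist_force: [0.1, -0.7, -0.3]
finger_gap: 0.0854
grip_force: 0.0
```

Run:
```python
from h import *
for n,dz in [('scene',-.002),('side',.001),('wrist',0)]:
    p,d,c=grab(n,n+'10.png');P=cloud(d,c);A=P.reshape(-1,3)+[0,0,dz];C=p.reshape(-1,3).astype(int)
    if n!='wrist':
      for y0,y1 in ((-.055,-.005),(-.005,.041),(.041,.085),(.088,.132)):
        m=(A[:,0]>.57)&(A[:,0]<.64)&(A[:,1]>y0)&(A[:,1]<y1)&(A[:,2]>.038)&(A[:,2]<.052);print('placed',m.sum(),rect(A[m][:,:2]) if m.sum()>20 else '',np.median(A[m][:,2]) if m.any() else '')
      if n=='side': mods(n,P,p,dz)
    m=(A[:,0]>.35)&(A[:,0]<.65)&(A[:,1]>.2)&(A[:,1]<.45)&(A[:,2]<.052)&(A[:,2]>.03)&(C[:,0]>120)&(C[:,2]<80)
    print(n,'handle',rect(A[m][:,:2]),np.median(A[m][:,2]))
goal(.4887,.3306,.021,76.5)
```

```text
placed 183 [613.6 -32.1  47.9  46.5   4.8] 0.045956693085068556
placed 216 [610.1  17.6  45.8  38.7   1.4] 0.045863376300036895
placed 0  
placed 213 [603.8 112.1  52.6  41.9   2.5] 0.04573251758007402
scene handle [488.5 327.8  77.9  15.5 -10.7] 0.04305583060082252
placed 135 [611.1 -24.9  44.   29.4   1. ] 0.045790193929373335
placed 187 [611.   16.1  46.   39.2   5.7] 0.045408029301438835
placed 0  
placed 201 [ 6.041e+02  1.109e+02  5.350e+01  4.240e+01 -6.000e-01] 0.045355694382816725
side mod 220 [ 367.8 -188.8   44.8   37.7  -51.2] z 0.040 rgb [190.  43.  43.]
side mod 122 [376.9 183.   47.2  38.3 -69.1] z 0.039 rgb [225.  135.5 166.5]
side mod 119 [ 547.3 -153.4   51.8   24.7  -89.2] z 0.040 rgb [220. 136. 169.]
side handle [486.8 327.2  76.5  17.3 -13.9] 0.04226563150975121
wrist handle [486.9 331.5  79.9  13.5 -13.4] 0.04308453282899777
goal mm [ -4.4  10.1 180.3] [ 0.   0.  -0.1] cur yaw 76.4
```

View pics/scene10.png

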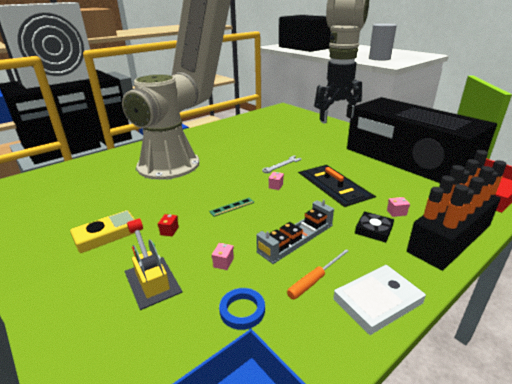

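The scene shows all three modules in the box near (295,232), the lever at off (135,225) and the cover on the mat (335,182). I re-grip the cover at the pose where I released it.

Emit:
{"fn": "drive_tool", "kwargs": {"deltas": [[[0,-0.0045,0.01,0.05,0,0,0],[0,-0.0045,0.01,0.1,0,0,0],[0,-0.0045,0.01,0.15,0,0,0],[0,-0.0045,0.01,0.178,0,0,0],[0,-0.0045,0.01,0.18,0,0,0],[0,-0.0045,0.01,0.18,0,0,0]]]}}

```text
clock: 30.5
tcp_pos: [0.4891, 0.3312, 0.0223]
orientation: [0.001, 0.118, 0.993, 0.0]
wrist_force: [0.3, 0.7, -0.8]
finger_gap: 0.0851
grip_force: 0.0
```

Run:
```python
from h import *
goal(.4887,.3306,.021,76.5)
```

```text
goal mm [ 0.3 -0.7  1.3] [ 0.1  0.1 -0. ] cur yaw 76.5
```

Emit:
{"fn": "drive_tool", "kwargs": {"deltas": [[[120,0,-0.0005,0.001,0,0,0],[255,0,-0.0005,0.001,0,0,0],[255,0,-0.0005,0.001,0,0,0],[255,0,-0.0005,0.001,0,0,0],[255,0,-0.0005,0.001,0,0,0],[255,0,-0.0005,0.001,0,0,0],[255,0,-0.0005,0.001,0,0,0]]], "newtons": 80}}

```text
clock: 31.38
tcp_pos: [0.4882, 0.3309, 0.0209]
orientation: [0.0, 0.117, 0.993, 0.0]
wrist_force: [-0.1, -1.0, 4.8]
finger_gap: 0.0122
grip_force: 79.2
```

Emit:
{"fn": "drive_tool", "kwargs": {"deltas": [[[255,0,0,-0.02,0,0,0],[255,0,0,-0.06,0,0,0],[255,0,0,-0.11,0,0,0],[255,0,0,-0.15,0,0,0],[255,0,0,-0.15,0,0,0]]]}}

```text
clock: 32.0
tcp_pos: [0.4899, 0.3316, 0.1735]
orientation: [0.003, 0.117, 0.993, 0.002]
wrist_force: [0.7, 0.5, -2.0]
finger_gap: 0.0123
grip_force: 78.4
```

Run:
```python
from h import *
goal(.6098,.0408,.173,1.8)
```

```text
goal mm [-184.3 -254.9    0.4] [ 0.4  0.1 74.7] cur yaw 76.5
```

Emit:
{"fn": "drive_tool", "kwargs": {"deltas": [[[255,-0.02,-0.03,0,0,0,8],[255,-0.042,-0.06,0,0,0,17],[255,-0.067,-0.095,0,0,0,26],[255,-0.092,-0.13,0,0,0,35],[255,-0.12,-0.165,0,0,0,44],[255,-0.145,-0.2,0,0,0,53],[255,-0.17,-0.235,0,0,0,62],[255,-0.184,-0.255,0,0,0,70],[255,-0.184,-0.255,0,0,0,74.7],[255,-0.184,-0.255,0,0,0,74.7],[255,-0.184,-0.255,0,0,0,74.7],[255,-0.184,-0.255,0.03,0,0,74.7]]]}}

```text
clock: 33.5
tcp_pos: [0.6094, 0.0403, 0.142]
orientation: [0.002, 0.695, 0.719, 0.002]
wrist_force: [-0.8, -0.1, -3.3]
finger_gap: 0.0122
grip_force: 78.5
```

Emit:
{"fn": "drive_tool", "kwargs": {"deltas": [[[255,0,0,0,0,0,0],[255,0,0,0.0,0,0,0]]]}}

```text
clock: 33.75
tcp_pos: [0.6075, 0.0402, 0.1408]
orientation: [-0.0, 0.695, 0.719, 0.0]
wrist_force: [-0.6, -0.5, -2.2]
finger_gap: 0.0123
grip_force: 78.4
```

Run:
```python
from h import *
t,r,s=tr();print(t);goal(.6098,.0408,.073,1.8)
p,d,c=grab('wrist');cv2.imwrite('pics/wrist11.png',p[:,:,::-1]);P=cloud(d,c)
np.savez('w11.npz',p=p,P=P)
for n,dz in [('scene',-.002),('side',.001)]:
    p,d,c=grab(n);A=cloud(d,c).reshape(-1,3)+[0,0,dz];C=p.reshape(-1,3).astype(int)
    zt=t[2]-.073+.061
    m=(A[:,0]>.5)&(A[:,0]<.75)&(abs(A[:,1]-.04)<.16)&(abs(A[:,2]-zt)<.006)
    print(n,'cover',m.sum(),rect(A[m][:,:2]),np.median(A[m][:,2])-zt)
```

```text
[0.60749233 0.04020085 0.14076381]
goal mm [ 0.5  2.3 67.8] [ 0.  -0.   0.1] cur yaw 1.9
scene cover 1283 [607.4  39.9 225.4  66.4 -88.2] 0.0006314146617112937
side cover 1021 [608.8  39.2 228.5  66.5 -88.3] 0.0005624926728119428
```

View pics/wrist11.png

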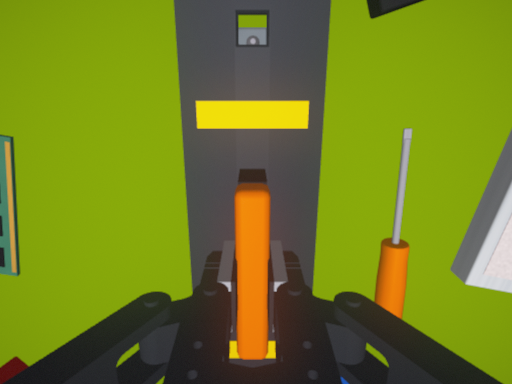

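The cover is held level, and the far pin shows inside its hole at (252,38). I lower it slowly.

Emit:
{"fn": "drive_tool", "kwargs": {"deltas": [[[255,0.001,0.0015,0.02,0,0,0],[255,0.001,0.0015,0.035,0,0,0],[255,0.001,0.0015,0.043,0,0,0],[255,0.001,0.0015,0.043,0,0,0],[255,0.001,0.0015,0.043,0,0,0]]]}}

```text
clock: 34.52
tcp_pos: [0.6094, 0.0408, 0.0978]
orientation: [0.0, 0.696, 0.718, 0.0]
wrist_force: [0.2, -0.4, -1.9]
finger_gap: 0.0127
grip_force: 78.5
```

Run:
```python
from h import *
t,r,s=tr();print(t);goal(.609,.0412,.073,1.9)
p,d,c=grab('wrist');P=cloud(d,c);A=P.reshape(-1,3)
cv2.imwrite('pics/wrist12.png',cv2.resize(p[:120,170:340,::-1],(680,480),interpolation=cv2.INTER_CUBIC))
```

```text
[0.60938429 0.04077777 0.09782659]
goal mm [ 0.4 -0.4 24.8] [ 0.   0.  -0.1] cur yaw 1.8
```

View pics/wrist12.png

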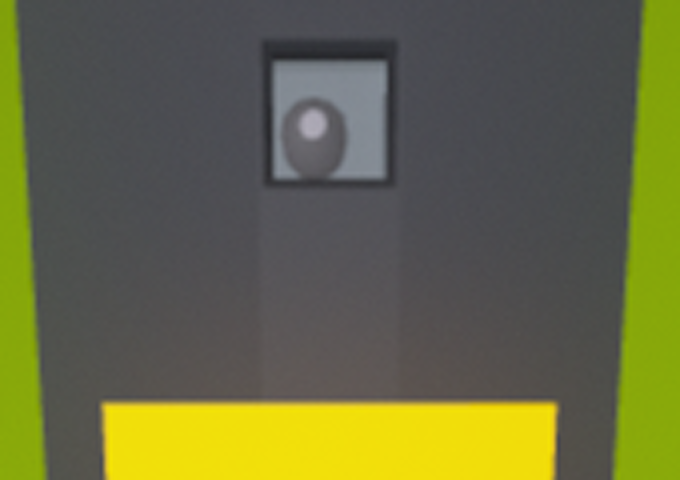

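At the far hole the pin tip is at (313,122) and the hole centre at (330,120), so the cover sits about 1.5 mm too far in +x. I shift it and lower.

Emit:
{"fn": "drive_tool", "kwargs": {"deltas": [[[255,0,-0.0013,0.003,0,0,0],[255,0,-0.0013,0.008,0,0,0],[255,0,-0.0013,0.013,0,0,0],[255,0,-0.0013,0.018,0,0,0],[255,0,-0.0013,0.022,0,0,0],[255,0,-0.0013,0.024,0,0,0],[255,0,-0.0013,0.025,0,0,0],[255,0,-0.0013,0.025,0,0,0]]]}}

```text
clock: 35.58
tcp_pos: [0.6075, 0.0408, 0.0729]
orientation: [0.0, 0.696, 0.718, 0.0]
wrist_force: [-3.7, -0.3, 4.2]
finger_gap: 0.0127
grip_force: 79.3
```

Emit:
{"fn": "drive_tool", "kwargs": {"deltas": [[[255,0,0,0.001,0,0,0],[255,0,0,0.001,0,0,0],[100,0,0,0,0,0,0],[0,0,0,0,0,0,0],[0,0,0,0,0,0,0],[0,0,0,0,0,0,0],[0,0,0,-0.05,0,0,0],[0,0,0,-0.1,0,0,0],[0,0,0,-0.15,0,0,0],[255,-0.05,0,-0.16,0,0,0],[255,-0.1,0,-0.16,0,0,0],[255,-0.1,0,-0.16,0,0,0]]]}}

```text
clock: 37.08
tcp_pos: [0.6112, -0.0624, 0.2322]
orientation: [0.0, 0.697, 0.717, -0.0]
wrist_force: [-0.3, -0.1, -0.6]
finger_gap: 0.0321
grip_force: 0.0
```

Run:
```python
from h import *
L=[]
for n,dz in [('scene',-.002),('side',.001)]:
    p,d,c=grab(n,n+'13.png');P=cloud(d,c);A=P.reshape(-1,3)+[0,0,dz];C=p.reshape(-1,3).astype(int);lever([(p,P,dz)])
    m=(A[:,0]>.57)&(A[:,0]<.65)&(abs(A[:,1]-.04)<.13)&(A[:,2]>.05)&(A[:,2]<.072)&(C.max(1)<90)
    a=m&(A[:,1]<-.02);b=m&(A[:,1]>.1);print(n,'cover',rect(A[m][:,:2]),'z ends',np.median(A[a][:,2]),np.median(A[b][:,2]))
goal(*iso(-.061-.024-.012,0,.24),yaw=81.4);goal(*iso(-.061-.024-.012,0,.108),yaw=81.4)
```

```text
lever [ 1.40934299 -0.08991712] hinge0: [-0.01154099] 135 v range [-0.01220887  0.0138414 ]
scene cover [608.7  40.9 226.1  62.7 -88.3] z ends 0.060779850295998195 0.06092390390747579
lever [ 1.0847621  -0.08717765] hinge0: [0.00199119] 155 v range [-0.01314901  0.01299106]
side cover [607.7  39.9 228.1  65.1 -87.8] z ends 0.06048398289042456 0.060513625059382015
goal mm [-224.8 -205.    -8.1] [ -0.   -0.1 -79.7] cur yaw 1.7
goal mm [-224.9 -205.   123.9] [ -0.   -0.1 -79.7] cur yaw 1.7
```

The cover is seated, with both ends at z 0.0607. Now the lever, approached from the robot's side.

Emit:
{"fn": "drive_tool", "kwargs": {"deltas": [[[255,-0.025,-0.023,0,0,0,-9],[255,-0.05,-0.046,0,0,0,-18],[255,-0.075,-0.069,0,0,0,-27],[255,-0.1,-0.092,0,0,0,-36],[255,-0.125,-0.115,0,0,0,-45],[255,-0.15,-0.138,0,0,0,-54],[255,-0.175,-0.161,0,0,0,-63],[255,-0.2,-0.184,0,0,0,-72],[255,-0.225,-0.205,0,0,0,-79.7],[255,-0.225,-0.205,0,0,0,-79.7],[255,-0.225,-0.205,0,0,0,-79.7]]]}}

```text
clock: 38.55
tcp_pos: [0.4137, -0.2895, 0.2322]
orientation: [0.0, 0.074, 0.997, 0.0]
wrist_force: [0.4, 0.5, 0.2]
finger_gap: 0.0003
grip_force: 0.0
```

Run:
```python
from h import *
goal(*iso(-.097,0,.108),yaw=81.4)
```

```text
goal mm [  0.9  -1.2 124.2] [0.  0.  0.1] cur yaw 81.5
```

Emit:
{"fn": "drive_tool", "kwargs": {"deltas": [[[255,0,-0.001,0.05,0,0,0],[255,0,-0.001,0.1,0,0,0],[255,0,-0.001,0.124,0,0,0],[255,0,-0.001,0.124,0,0,0],[255,-0.015,-0.001,0.124,0,0,0],[255,-0.03,-0.001,0.122,0,0,0],[255,-0.042,-0.001,0.118,0,0,0],[255,-0.052,-0.001,0.114,0,0,0],[255,-0.06,-0.001,0.112,0,0,0],[255,-0.066,-0.001,0.112,0,0,0],[255,-0.069,-0.001,0.112,0,0,0],[255,-0.069,-0.001,0.112,0,0,0]]]}}

```text
clock: 40.05
tcp_pos: [0.4818, -0.3015, 0.1198]
orientation: [0.0, 0.074, 0.997, 0.0]
wrist_force: [0.7, -0.6, -0.4]
finger_gap: 0.0
grip_force: 0.0
```

Run:
```python
from h import *
for n,dz in [('scene',-.002),('side',.001)]:
    p,d,c=grab(n);lever([(p,cloud(d,c),dz)])
t=tr()[0];print(t,(t[:2]-ISO)@[np.cos(ISOY),np.sin(ISOY)])
```

```text
lever [ 0.84166724 -0.0073252 ] hinge0: [0.7555061] 161 v range [-0.01215206  0.01348866]
lever [ 0.8743731  -0.00723373] hinge0: [0.78428838] 86 v range [-0.01546046  0.01239197]
[ 0.48134824 -0.3014947   0.11981848] -0.027370637749070233
```

Emit:
{"fn": "drive_tool", "kwargs": {"deltas": [[[255,-0.0015,0,0,0,0,0],[255,-0.003,0,0,0,0,0],[255,-0.003,0,0,0,0,0],[255,-0.003,0,0,0,0,0]]]}}

```text
clock: 40.65
tcp_pos: [0.4842, -0.3021, 0.1203]
orientation: [0.0, 0.074, 0.997, 0.0]
wrist_force: [0.0, 0.7, -0.4]
finger_gap: -0.0004
grip_force: 0.5
```

Run:
```python
from h import *
for k in range(3):
  for n,dz in [('scene',-.002),('side',.001)]:
    p,d,c=grab(n);lever([(p,cloud(d,c),dz)])
t=tr()[0];print(t,(t[:2]-ISO)@[np.cos(ISOY),np.sin(ISOY)],get_state()['wrist_force'])
```

```text
lever [ 0.83096286 -0.00471069] hinge0: [0.77546521] 162 v range [-0.01209503  0.01354172]
lever [ 0.83268321 -0.00301891] hinge0: [0.79628519] 80 v range [-0.03354895  0.01181968]
lever [ 0.81385809 -0.00315388] hinge0: [0.77681972] 162 v range [-0.01198851  0.01367687]
lever [ 8.00158402e-01 -1.45517132e-04] hinge0: [0.79845056] 80 v range [-0.03441345  0.01227166]
lever [ 0.82901174 -0.00453111] hinge0: [0.77565529] 168 v range [-0.01209876  0.01368696]
lever [ 8.0001689e-01 -7.7298948e-04] hinge0: [0.79113214] 82 v range [-0.03254383  0.01232811]
[ 0.48417214 -0.3020809   0.12025022] -0.024490836878487836 [-1.05395336  0.66551506  0.6769814 ]
```

Emit:
{"fn": "drive_tool", "kwargs": {"deltas": [[[255,-0.001,0,0,0,0,0],[255,-0.001,0,0,0,0,0],[255,0.02,0,0,0,0,0],[255,0.05,0,0,0,0,0],[255,0.05,0,-0.05,0,0,0],[255,0.05,0,-0.1,0,0,0],[255,0.05,0.05,-0.13,0,0,0],[255,0.05,0.1,-0.13,0,0,0],[255,0.05,0.1,-0.13,0,0,0],[255,0.05,0.1,-0.13,0,0,0]]]}}

```text
clock: 42.2
tcp_pos: [0.4499, -0.1961, 0.2504]
orientation: [0.0, 0.074, 0.997, -0.0]
wrist_force: [-0.4, 0.9, 0.7]
finger_gap: 0.0001
grip_force: 0.0
```

Run:
```python
from h import *
for n,dz in [('scene',-.002),('side',.001)]:
    p,d,c=grab(n);lever([(p,cloud(d,c),dz)])
cv2.imwrite('pics/side14.png',cv2.resize(p[:,:,::-1],(800,600)))
```

```text
lever [ 0.86941764 -0.00673917] hinge0: [0.7891406] 157 v range [-0.01210365  0.01394325]
lever [ 0.86224687 -0.0039424 ] hinge0: [0.81640712] 156 v range [-0.01282953  0.01263637]
```

View pics/side14.png

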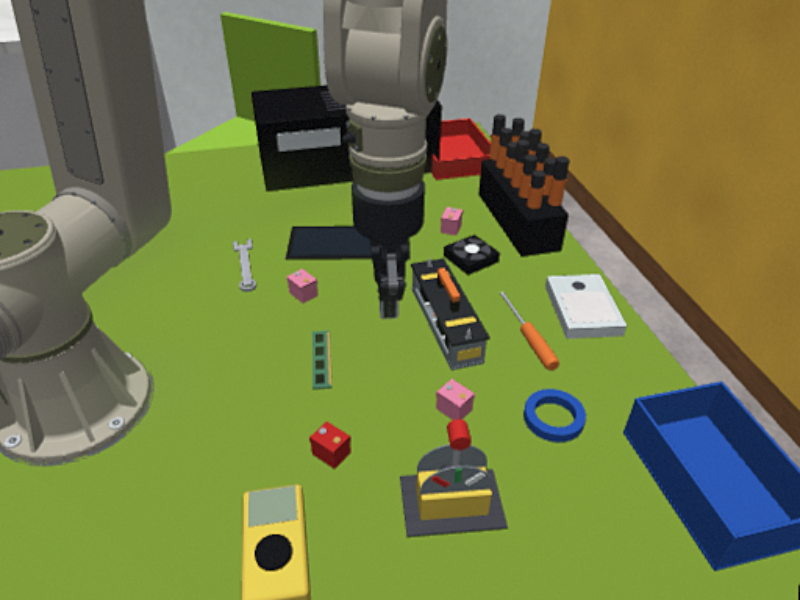

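The lever stands upright at green (458,435) at about 0.80 rad. The cover is seated, the modules are inside and the bystanders are where they were.

```bash
python3 -c "
from workcell import hand_in
print(hand_in())"
```

```text
the job is handed in; nothing more can be done
None
```

The job is done and handed in: three modules are in bays 1, 2 and 4, the cover is fully seated on both pins, and the lever is upright at the green mark (about 0.80 rad).

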